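Change the earphone tray on show

ROBOT

A 7-joint arm with a two-finger parallel gripper is mounted at the origin on the work surface. World frame = base frame: x ahead of the robot, y to its left, z up, the work surface at z = 0. Lengths are in m, angles in degrees, forces in N, time in s.
With the tool pointing down it reaches from about 0.35 to 0.775 m from the base axis. Payload 3.1 kg.
Tool frame: the origin (TCP) lies on the centre line of the jaws, within the pads' length; the fingertips stand 17 mm ahead of it and the grasp point (between the pads) lies 2 mm behind it (robot.tip_reach is the distance from the TCP to the fingertips, in m); z points along the fingers, y is the line along which they close (so a half turn about z gives the same grasp; the last joint's range is limited). The gripper opens to 85 mm and grips with 20 to 120 N. Pads are 22 mm wide; open, the fingers measure 114 mm over their backs; the gripper's body (76 mm by 85 mm) begins 54 mm behind the grasp point. The pads swing forward as they close: fully open they stand 13 mm farther back than shut.
Start: joints at [71.465, 17.813, 0.802, 86.603, -0.252, 75.585, -1.558], TCP at [0.153, -0.528, 0.248] pointing down, gripper open.
Joint ranges: [-154.91, 154.91], [-16.99, 109.72], [-72.82, 74.43], [7.12, 147.25], [-82.49, 262.49], [11.32, 116.49], [-174.64, 174.64]. Speed limits (degrees/s): [159.86, 159.86, 180, 180, 180, 180, 180].

INTERFACE

Orientations are given as [roll, pitch, yaw] about the fixed x, y, z axes, in that order (R = Rz(yaw) Ry(pitch) Rx(roll)).
In Python, from station import robot, fingers, vision, workorder, recognise gives the robot as it stands. Calls block until the motion is done:
- robot.move_to(position, orientation): joint-space move of the TCP to a pose.
- robot.line_to(position, orientation=None, velocity=0.15, f_stop=None): straight line of the TCP; orientation=None keeps the orientation; velocity is the mean speed in m/s. With f_stop (N) it stops when the force on the tool has changed by that much, and returns True; else False.
- robot.move_j(angles): joint-space move.
- fingers.gripper_to(opening, force=None): opening from 0.0 (shut) to 1.0 (fully open); force is the grip in N (None keeps the last); returns when the fingers have stopped.
- robot.pause(seconds).
- robot.inverse_kinematics(position, orientation): joint angles nearest the present ones, or None.
- vision.grab_frame(name): name is "scene" or "top" or "wrist"; returns the picture (384x512x3 uint8, red, green, blue); there is no depth.
- vision.calibration(name): a dict with "mtx" (3x3 intrinsics, pixels), "extrinsics" (4x4, takes a point from world to camera coordinates); the wrist camera has in their place "T_tool_cam" (4x4, takes a point from camera to tool coordinates, whose origin is the TCP and whose axes are the flange's). Camera axes: x right, y up, looking along -z (the intrinsics and any distortion apply to the point x, -y, -z); pixel columns grow to the right and rows downward; lengths in m; the calibration is good to about 2 mm. A picture is of the moment at which its call begins: read the wrist's pose just before it. calibration takes no time and is no camera call.
A pose or a line that the arm cannot do raises robot.PlanningError and nothing moves.
- workorder.close_job(): hands the job in; it is judged then, once.
Trained networks look in the newest picture that a camera, given by its name, has taken for a name from the list of things; names that differ only in an ending like _2 or _b are one class to them, and where a whole thing is asked for, a point or a joint stands for the part that bears it (a point fixed in the world has none). Each returns a list of dicts, best first, with "p" (0 to 1); they miss things now and then, are a little off and sometimes report something else, mostly with a low value. They report only what shows in the picture. A call takes as long as a camera call.
- recognise(label, camera): "rect" ([centre column, centre row, width, height] in pixels, round what is visible of it).
Readings, each from a call of its own:
- robot.current_time_s(): time.
- robot.current_joint_positions(): joint angles.
- robot.current_dq(): joint speeds.
- robot.current_joint_torque(): joint torques, N m.
- robot.current_tool_pos(): TCP position.
- robot.current_eef_rot(): TCP orientation.
- robot.current_contact_force(): force on the tool from outside, world axes, zero at the start.
- robot.current_torque(): the same for the moment, N m.
- robot.current_finger_gap(): opening from 0.0 (shut) to 1.0 (fully open).
- robot.current_gripper_force(): force on a finger pad.
Only numpy, scipy, OpenCV 4.12 (cv2) and the standard library are available. Lean on these libraries where they do the work, as an engineer would, in place of code of your own. Each camera call takes 0.05 s, during which the arm holds its last target. There are 200 camera calls.

TASK

The narrow earphone tray was left out: push it fully home into its case with the fingertips. Then hook a fingertip behind the front lip of the wide tray and draw it fully out to its stop, without pinching the lip or touching its outer face. The earbud cases stay lying flat in the wide tray, and the player, the headphones and the jar stay where they are.

Things in the scene. Friction and masses are not known exactly. Their poses are not given: they have to be found in the camera images.
- wide_case: Fixed low wooden display case, open at the front, 200 deep (x) by 180 wide (y) by 62 high, flat roof; its tray slides along its x. Origin at the centre of its underside on the counter; x points from its open front to its back. The roof's front edge is 55 mm behind the lip's inner face with the tray home, further when it is out.
- narrow_case: Fixed low wooden display case, open at the front, 200 deep (x) by 120 wide (y) by 62 high, flat roof; its tray slides along its x. Origin at the centre of its underside on the counter; x points from its open front to its back. The roof's front edge is 55 mm behind the lip's inner face with the tray home, further when it is out.
- wide_tray (a joint): Travel of the wide tray along its rails, m: 0 = fully home, 0.11 = fully out at its stop. Grows as the tray comes out (along the case's -x, roughly towards the robot). Stays where it is left: rail friction about 2 N, damping about 8 N per m/s, hard stops at both ends, moving mass about 0.5 kg. Starts home or up to 0.01 out.
- narrow_tray (a joint): Travel of the narrow tray along its rails, m: 0 = fully home, 0.11 = fully out at its stop. Grows as the tray comes out (along the case's -x, roughly towards the robot). Stays where it is left: rail friction about 2 N, damping about 8 N per m/s, hard stops at both ends, moving mass about 0.5 kg. Starts 0.06 to 0.10 out.
- wide_lip (a point): Top centre of the inner (rear) face of the wide tray's front lip, 42 mm up; travels with the tray; x points inward to the case's back. The lip is an upright strip 152 long (y), 7 thick (outer face 7 mm nearer the robot), 30 high above the tray's floor (top of floor 12 mm up). Behind it 65 mm of bare floor, open from above, no side walls, then a divider 12 high.
- narrow_lip (a point): Top centre of the inner (rear) face of the narrow tray's front lip, 42 mm up; travels with the tray; x points inward to the case's back. The lip is an upright strip 92 long (y), 7 thick (outer face 7 mm nearer the robot), 30 high above the tray's floor (top of floor 12 mm up). Behind it 65 mm of bare floor, open from above, no side walls, then a divider 12 high.
- wide_mid (a point): Centre of the floor of the rear part of the wide tray, where the two earbud cases lie; 155 mm behind the inner face of the lip, 12 mm above the counter. Rear part inside: 172 by 144 mm, walls 12 to 22 mm high.
- buds0: Loose black earbud case, rounded block 58 x 44 x 22 high, 60 g, lying in the rear part of the wide tray, under the roof at first. Origin at the centre of its underside.
- buds1: Second such earbud case, beside the first in the wide tray.
- player: Loose music player, slab 110 x 62 x 14 high, 0.2 kg, lying crosswise on the roof of the narrow case (underside 62 mm above the counter). Origin at the centre of its underside.
- headphones: Loose black headphones lying flat on the counter to the left, about 170 x 250 mm, 30 high. Origin midway between the ear cups, on the counter.
- eartips: Loose clear jar of ear tips standing on the counter to the right, 54 across, 70 high. Origin at the centre of its underside.

How it is judged (in metres and radians):
On the way, in this order (a step that is already met when the one before it is completed fails the run):
1. the narrow tray is fully home while the wide tray has not been drawn out yet (value of joint narrow_tray below 0.005 m and value of joint wide_tray below 0.03 m), for 0.2 s.
2. the wide tray is drawn fully out (value of joint wide_tray above 0.103 m and value of joint narrow_tray below 0.005 m), for 0.2 s.
At the end, for the whole second after the job is handed in: The narrow tray is within 5 mm of fully home, the wide tray within 7 mm of its outer stop and at rest, and both earbud cases lie flat and still on the floor of the wide tray (all of step 2 and velocity of joint wide_tray between -0.01 and 0.01 m/s and horizontal distance between each of buds0, buds1 and wide_mid below 0.115 m and height (world z) of buds0 between 0.008 and 0.02 m and angle between each of buds0, buds1's own z axis and vertical below 0.15 rad and linear speed of each of buds0, buds1 below 0.03 m/s and height (world z) of buds1 between 0.008 and 0.02 m); the robot touches nothing.
It fails at once if the outer face of the wide tray's lip is touched (over 2 N): the lip is hooked from behind, not pinched (contact force between the fingers and wide_tray_c2 above 2 N).
It fails at once if an earbud case is lifted or tipped over (height (world z) of any of buds0, buds1 above 0.035 m or angle between any of buds0, buds1's own z axis and vertical above 0.6 rad).
It fails at once if the player, headphones or jar is moved more than 20 mm (distance of any of player, headphones, eartips from where it was at the start of the episode above 0.02 m).
It also fails if it takes over 43 s, if anything falls off the work surface, if the arm or the gripper's body presses on something with over 40 N, if the wrist force passes 120 N, or if a joint passes its speed limit or range.

## Working session

There is one attempt and no reset: what is moved stays moved. The work goes in short steps, each a Python script; the robot and the scene stay as the last script left them, time stands still between calls to the robot, and variables do not carry over. Pictures are saved under pics/ and viewed, at most 10 in all, crops included, and the job is handed in when it is done.

```bash
ls; mkdir -p pics
cat > h.py <<'E'
import numpy as np, cv2
from station import robot, fingers, vision, workorder, recognise
def ray(cam,px,z):
    c=vision.calibration(cam); K=np.array(c["mtx"]); E=np.array(c["extrinsics"]); 
    d=np.linalg.inv(K)@[px[0],px[1],1]; d=np.array([d[0],-d[1],-d[2]])
    R=E[:3,:3]; o=-R.T@E[:3,3]; d=R.T@d
    return o+d*(z-o[2])/d[2]
def proj(cam,P):
    c=vision.calibration(cam); E=np.array(c["extrinsics"]); p=E[:3,:3]@P+E[:3,3]
    q=np.array(c["mtx"])@[p[0],-p[1],-p[2]]; return q[:2]/q[2]
E
python3 - <<'E'
from h import *
for n in ("top","scene"):
    im=vision.grab_frame(n); cv2.imwrite(f"pics/{n}0.png",cv2.resize(im[:,:,::-1],None,fx=1.5,fy=1.5,interpolation=cv2.INTER_CUBIC))
    print(n,vision.calibration(n))
    for l in ("wide_case","narrow_case","wide_lip","narrow_lip","player"):
        print(l,[(np.round(r["rect"]),round(r["p"],2)) for r in recognise(l,n)[:2]])
print(robot.current_time_s(), robot.current_eef_rot())
E
```

```text
pics
top {'mtx': array([[457.79975593,   0.        , 250.64222911],
       [  0.        , 457.79975593, 191.86077032],
       [  0.        ,   0.        ,   1.        ]]), 'extrinsics': array([[-0.02356732, -0.99970237, -0.00630443,  0.02771524],
       [ 0.99230565, -0.02415873,  0.12143252, -0.63388627],
       [-0.12154869, -0.00339408,  0.99257967, -1.2686471 ],
       [ 0.        ,  0.        ,  0.        ,  1.        ]])}
wide_case [(array([214., 157.,  64.,  97.]), 0.97)]
narrow_case [(array([296., 182.,  48., 126.]), 0.7)]
wide_lip [(array([211., 192.,  52.,  25.]), 0.55), (array([289., 216.,  36.,  51.]), 0.28)]
narrow_lip [(array([290., 216.,  39.,  52.]), 0.72)]
player [(array([300., 161.,  37.,  30.]), 0.92)]
scene {'mtx': array([[368.71831316,   0.        , 261.56123795],
       [  0.        , 368.71831316, 187.22716281],
       [  0.        ,   0.        ,   1.        ]]), 'extrinsics': array([[-0.80349223,  0.59524843,  0.00891892,  0.48625114],
       [-0.37020679, -0.51134169,  0.77554923,  0.18567575],
       [ 0.46620508,  0.61984593,  0.63122408, -1.53637266],
       [ 0.        ,  0.        ,  0.        ,  1.        ]])}
wide_case [(array([246., 239., 106.,  84.]), 0.7)]
narrow_case [(array([226., 187., 106.,  56.]), 0.8)]
wide_lip [(array([282., 219.,  33.,  38.]), 0.75)]
narrow_lip [(array([260., 174.,  43.,  30.]), 0.85)]
player [(array([217., 178.,  31.,  24.]), 0.62)]
0.6 [1.79998314e+02 1.59084228e-03 1.61488088e+01]
```

Run:
```python
import cv2
from h import *
im=vision.grab_frame("top")[90:270,140:360,::-1]
cv2.imwrite("pics/topc.png",cv2.resize(im,None,fx=3.3,fy=3.3,interpolation=cv2.INTER_CUBIC))
```

```text
(no output)
```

View pics/topc.png

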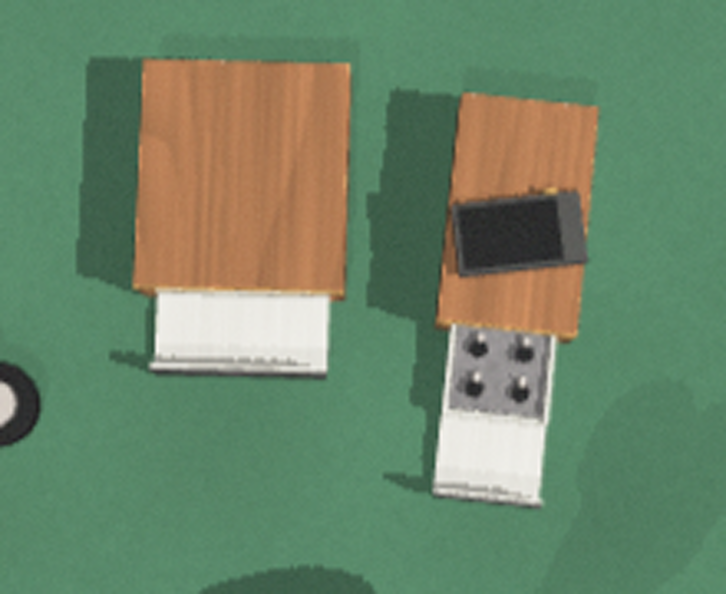

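View pics/scene0.png

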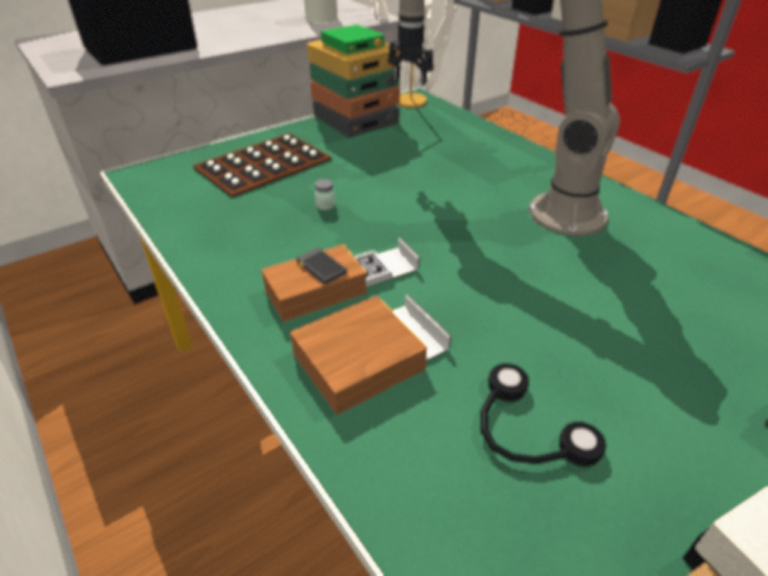

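Roof corners in crop: wide (143,60),(350,64),(345,294),(135,288); narrow (462,94),(598,106),(577,335),(438,324); the wide lip runs (150,362)–(327,370), the narrow one (434,490)–(541,500).

Run:
```python
from h import *
c=vision.calibration("top");E=np.array(c["extrinsics"]);print("cam",-E[:3,:3].T@E[:3,3])
f=lambda p,z: ray("top",(p[0]/3.3+140-.35,p[1]/3.3+90-.35),z)[:2]
for n,cs,lip,W in (("wide",[(143,60),(350,64),(345,292),(135,288)],[(150,364),(327,371)],.18),("narrow",[(462,94),(598,106),(577,333),(438,323)],[(434,493),(541,501)],.12)):
    P=np.array([f(p,.062) for p in cs]); L=np.array([f(p,.042) for p in lip])
    print(n,np.round(P,4).tolist(),"lip",np.round(L,4).tolist())
    yaw=np.degrees([np.arctan2(*(P[0]-P[3])[::-1]),np.arctan2(*(P[1]-P[2])[::-1]),np.arctan2(-(P[0]-P[1])[0],(P[0]-P[1])[1]),np.arctan2(-(P[3]-P[2])[0],(P[3]-P[2])[1]),np.arctan2(-(L[0]-L[1])[0],(L[0]-L[1])[1])])
    print("yaws",yaw.round(1),"sizes",np.linalg.norm(P-np.roll(P,-1,0),axis=1).round(3),"c",P.mean(0).round(4),"lipc",L.mean(0).round(4),np.linalg.norm(L[0]-L[1]))
```

```text
cam [0.47545971 0.00808721 1.33638246]
wide [[0.8793, 0.201], [0.8711, 0.0209], [0.6709, 0.0297], [0.6787, 0.2089]] lip [[0.6153, 0.1995], [0.6056, 0.047]]
yaws [-2.3 -2.5 -2.6 -2.5 -3.7] sizes [0.18  0.2   0.179 0.201] c [0.775  0.1151] lipc [0.6104 0.1232] 0.15276538820286903
narrow [[0.8418, -0.0755], [0.8282, -0.1927], [0.6308, -0.1666], [0.6423, -0.0488]] lip [[0.4989, -0.042], [0.49, -0.1329]]
yaws [-7.6 -7.6 -6.6 -5.6 -5.6] sizes [0.118 0.199 0.118 0.201] c [ 0.7358 -0.1209] lipc [ 0.4945 -0.0875] 0.0912791380952723
```

Run:
```python
from h import *
print(robot.tip_reach)
yaw=-7.2; a=np.array([np.cos(np.radians(yaw)),np.sin(np.radians(yaw))]); F=np.array([.6366,-.1077]); o=[180,0,yaw]
p=lambda s,z:[*(F-a*s),z]   # s = distance in front of the roof edge
Z=robot.tip_reach+.024
fingers.gripper_to(0.0)
robot.move_to(p(.195,.15),o); robot.line_to(p(.195,Z),velocity=.12)
print("down",robot.current_time_s())
robot.line_to(p(.080,Z),velocity=.07,f_stop=20); g=(F-np.array(robot.current_tool_pos()[:2]))@a; print("s",g,robot.current_contact_force())
print(robot.line_to(p(.058,Z),velocity=.03,f_stop=20))
g=(F-np.array(robot.current_tool_pos()[:2]))@a; print("s",g,robot.current_contact_force(),robot.current_time_s())
```

```text
0.017
down 4.425
s 0.08009141083394754 [-0.95164093 -0.53158648 -0.85404325]
True
s 0.0736843410159419 [0.30447084 0.34247049 0.39888997] 6.7167
```

Run:
```python
from h import *
yaw=-7.2; a=np.array([np.cos(np.radians(yaw)),np.sin(np.radians(yaw))]); F=np.array([.6366,-.1077]); o=[180,0,yaw]
p=lambda s,z:[*(F-a*s),z]
Z=.041
print(robot.line_to(p(.060,Z),velocity=.02,f_stop=25))
print("s",(F-np.array(robot.current_tool_pos()[:2]))@a,robot.current_contact_force())
robot.line_to(p(.10,Z)); robot.line_to(p(.10,.13),velocity=.2)
yw=-2.5; aw=np.array([np.cos(np.radians(yw)),np.sin(np.radians(yw))]); W=np.array([.6748,.1193])
robot.move_to([*(W-aw*.15),.15],[180,0,yw])
im=vision.grab_frame("top")[90:270,140:360,::-1]
cv2.imwrite("pics/topd.png",cv2.resize(im,None,fx=3.3,fy=3.3,interpolation=cv2.INTER_CUBIC))
T=np.eye(4);T[:3,3]=robot.current_tool_pos();T[:3,:3]=[[aw[0],aw[1],0],[aw[1],-aw[0],0],[0,0,-1]]
im=vision.grab_frame("wrist");cv2.imwrite("pics/wr.png",im[:,:,::-1])
c=vision.calibration("wrist");C=T@np.array(c["T_tool_cam"]);K=np.array(c["mtx"])
def pj(P):
    q=np.linalg.inv(C)@[*P,1];q=K@[q[0],-q[1],-q[2]];return (q[:2]/q[2]).round(0)
n=np.array([-aw[1],aw[0]])
for s in (.055,.062): print(s,[pj([*(W-aw*s+n*t),.042]) for t in (.076,-.076)])
print("roof",[pj([*(W+n*t),.062]) for t in (.09,-.09)])
print(robot.current_time_s(),robot.current_eef_rot())
```

```text
True
s 0.07364238090720844 [-0.99061988  0.87584578 -0.09367913]
0.055 [array([142.,  65.]), array([367.,  66.])]
0.062 [array([143.,  76.]), array([366.,  77.])]
roof [array([ 94., -42.]), array([412., -42.])]
9.275 [ 1.79870316e+02  5.22535430e-02 -2.80545615e+00]
```

View pics/topd.png

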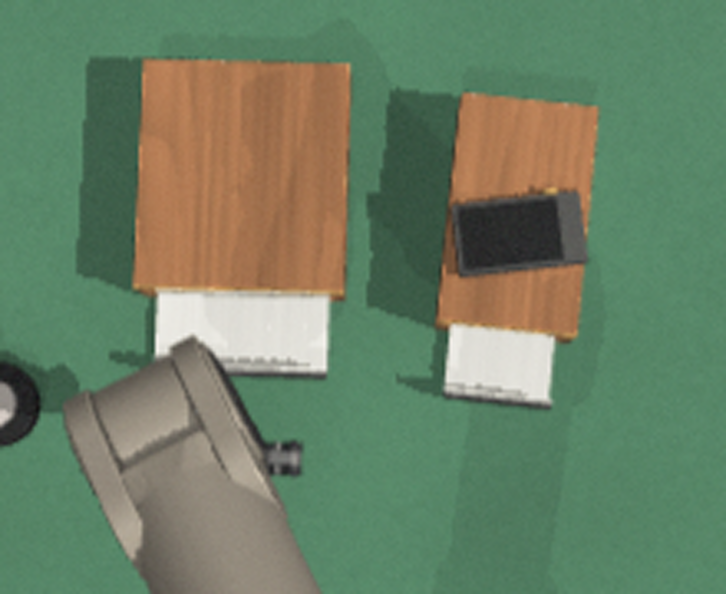

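View pics/wr.png

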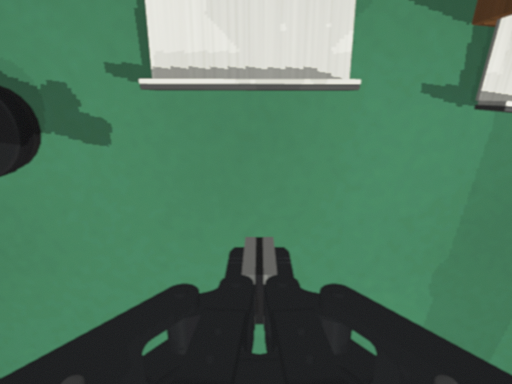

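The narrow lip, at (446–551, 397) in the top crop, is home and stopped at the same hard stop on both pushes. The wide lip is about 4 mm out (wrist row ~82). Next I hook behind the wide lip and draw it out.

Run:
```python
from h import *
yw=-2.5; aw=np.array([np.cos(np.radians(yw)),np.sin(np.radians(yw))]); W=np.array([.6748,.1193])
p=lambda s,z:[*(W-aw*s),z]; S=lambda:(W-np.array(robot.current_tool_pos()[:2]))@aw
robot.line_to(p(.032,.15),[180,0,yw])
print("down",robot.line_to(p(.032,.039),velocity=.08,f_stop=8),robot.current_tool_pos())
print(robot.line_to(p(.142,.039),velocity=.05,f_stop=15),S())
print(robot.line_to(p(.168,.039),velocity=.025,f_stop=18),S(),robot.current_contact_force())
robot.line_to(p(.125,.039)); 
robot.line_to(p(.125,.15))
robot.move_to([.40,.10,.22],[180,0,yw])
im=vision.grab_frame("top")[90:270,140:360,::-1]
cv2.imwrite("pics/tope.png",cv2.resize(im,None,fx=3.3,fy=3.3,interpolation=cv2.INTER_CUBIC))
print(robot.current_time_s())
```

```text
down False [0.64337622 0.12085843 0.03976925]
False 0.1418894358020752
True 0.1534471380952547 [ 0.87395247 -0.61743154  0.07709074]
16.7917
```

View pics/tope.png

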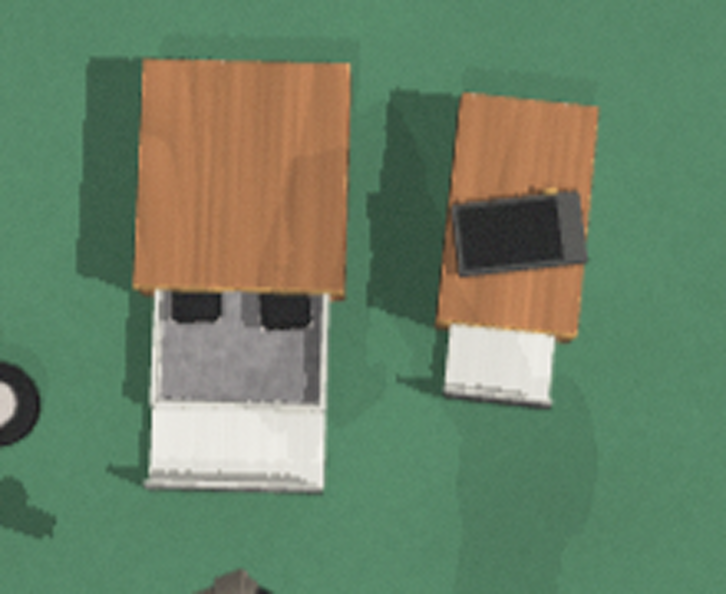

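The wide tray is out (lip at (146–323, 485)), the buds are flat at (197,307) and (287,310), and the narrow tray is still home. I'll re-pull once gently to confirm the stop, then hand in.

Run:
```python
from h import *
yw=-2.5; aw=np.array([np.cos(np.radians(yw)),np.sin(np.radians(yw))]); W=np.array([.6748,.1193])
p=lambda s,z:[*(W-aw*s),z]; S=lambda:(W-np.array(robot.current_tool_pos()[:2]))@aw
robot.line_to(p(.125,.15),[180,0,yw],velocity=.25); robot.line_to(p(.125,.039),velocity=.12,f_stop=8)
print(robot.line_to(p(.170,.039),velocity=.03,f_stop=25),S())
robot.line_to(p(.125,.039)); robot.line_to(p(.125,.15)); robot.pause(.3)
vision.grab_frame("top"); print([(r["rect"],r["p"]) for r in recognise("wide_lip","top")[:1]],robot.current_time_s())
print(workorder.close_job())
```

```text
True 0.1534516049329645
[([291.1, 201.6, 32.4, 23.9], 0.27)] 21.525
the job is handed in; nothing more can be done
None
```

The narrow tray is home, the wide tray was hooked from behind and drawn to its stop (a second pull stopped at the same spot), both earbud cases lay flat in the last picture, and the job was handed in at about 21.5 s; no verdict was returned.

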